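# Free the child-safety hook and open the tool cupboard

## Robot

A 6-joint arm with a two-finger parallel gripper is mounted at the origin on a cart in front of the work surface, level with it; the furniture and walls round the work are solid. World frame = base frame: x ahead of the robot, y to its left, z up, the work surface at z = 0. Lengths are in m, angles in degrees, forces in N, time in s.
With the tool pointing down it reaches from about 0.25 to 0.725 m from the base axis. Payload 9.7 kg.
Tool frame: the origin (TCP) lies midway between the tips of the shut fingers; the grasp point (between the pads) lies 19 mm behind it; z points along the fingers, y is the line along which they close (so a half turn about z gives the same grasp; the last joint's range is limited). The gripper opens to 85 mm and grips with 20 to 120 N. Pads are 22 mm wide; open, the fingers measure 114 mm over their backs; the gripper's body (76 mm by 85 mm) begins 54 mm behind the grasp point. The pads swing forward as they close: fully open they stand 13 mm farther back than shut.
Start: joints at [71.677, 4.979, 10.078, 95.1, 0, 90], TCP at [0.173, 0.522, 0.231] pointing down, gripper open.
Joint ranges: [-179.16, 179.16], [-48.56, 103.87], [-65.8, 70.77], [-126.05, 130.52], [-82.76, 87.17], [-180, 180]. Speed limits (degrees/s): [127.2, 127.2, 147.25, 180, 180, 180].

## Interface

Orientations are given as [roll, pitch, yaw] about the fixed x, y, z axes, in that order (R = Rz(yaw) Ry(pitch) Rx(roll)).
In Python, from workcell import bot gives the robot as it stands. The module is installed in compiled form; this text tells all that it offers.
- The arm moves only by the tool send_rows, never from a script. Its argument "moves" is one flat list of numbers, 7 for each row, row after row: the shift along the world's x, y, z normalised to -1 to 1, where 1 is 0.025 m, then the turn, a rotation vector about the world's x, y, z normalised to -1 to 1, where 1 is 0.15 rad, then the closure, from -1 (fully open) to 1 (shut), so that 0 is half open. A call has 1 to 8 rows; each row shifts and turns the commanded pose from where the row before left it; what a row does not reach is not made up. A row lasts 1/8 s, in which the tool goes at most 62.5 mm and 10.7 degrees, less where a joint would pass 70% of its speed; a pose out of reach is approached as far as the arm can. A call with a number of a shift or a turn outside -1 to 1 is refused whole. A call with a gripper value outside its range is refused whole. The fingers move at their own pace and stop on an object; "squeeze" is the grip in N (left out, the last holds). Time passes only in rows, so rows that do not move let the fingers close. It gives the time, the measured TCP pose, the force, the opening and the grip force at its end, in the units of the state.
- bot.get_obs(): the state, without advancing time (a new reading comes with each control period).
- bot.camera(name): name is "side" or "top"; returns a dict with "color" (420x560x3 uint8, red, green, blue), "camera_matrix" (3x3 intrinsics, pixels), "D" ([k1, k2, p1, p2, k3] as OpenCV has them; the pictures are not rectified), "R" (3x3) and "t" (3): a world point X has camera coordinates R X + t. Camera axes: x right, y down, z forward; pixel columns grow to the right and rows downward; lengths in m; the calibration is good to about 2 mm. A picture is of the moment at which its call begins. There is no depth.
- bot.job_done(): hands the job in; it is judged then, once.
Trained networks look in the newest picture that a camera, given by its name, has taken for a name from the list of things; names that differ only in an ending like _2 or _b are one class to them, and where a whole thing is asked for, a point or a joint stands for the part that bears it (a point fixed in the world has none). Each returns a list of dicts, best first, with "p" (0 to 1); they miss things now and then, are a little off and sometimes report something else, mostly with a low value. They report only what shows in the picture. A call takes as long as a camera call.
- bot.boxes_of(camera, query): "extent" ([left, top, right, bottom] in pixels, round what is visible of it).
- bot.trace(camera, query): "region" (420x560 bool, what is visible of it) and "extent" ([left, top, right, bottom] in pixels, round what is visible of it).
- bot.landmark_of(camera, query): "pixel" ([column, row] in pixels: a listed point, or the origin of a listed thing).
The state is a dict: "time": time; "q": joint angles; "qd": joint speeds; "joint_efforts": joint torques, N m; "ee_pos": TCP position; "tcp_rot": TCP orientation; "wrist_force": force on the tool from outside, world axes, zero at the start; "torque": the same for the moment, N m; "opening": finger opening in m; "grasp_force": force on a finger pad.
Only numpy, scipy, OpenCV 4.12 (cv2) and the standard library are available. Lean on these libraries where they do the work, as an engineer would, in place of code of your own. Each camera call takes 0.05 s, during which the arm holds its last target. There are 200 camera calls.

## Task

The small plywood tool cupboard on the bench is held ajar by a child-safety hook: reach down through the gap above the door, press the sprung hook down so that the door springs free, and then swing the door wide open, about square to the cupboard's front, so that the plane inside can be taken out. Leave the tin on the cupboard's roof and the glue bottle where they stand.

Things in the scene. Friction and masses are not known exactly. Their poses are not given: they have to be found in the camera images.
- cupboard: Plywood cupboard, fixed to the bench, 120 deep (x) x 280 wide (y) x 200 mm high, its door at the front. Origin: centre of its underside. Its x axis points to its back, so the door faces its -x; y points to its left side (the hinge side) as seen from the robot; z up. The roof's top is at z = 200 mm and the roof's front edge at x = -60 mm.
- door (a joint): Angle of the upright door (rad): 0 shut, grows as it swings out to the robot; about 0.28 when held by the hook, stop at 1.75. A buffer inside presses it outward: once freed it springs to about 0.5. From there 2 N moves it and it stays where left. Door: 280 wide, 14 thick, top edge at the roof's height (200 mm), hinged on an upright line at its left (+y) edge.
- door_hinge (a point): Point on the door's hinge line at the door's top edge, in the plane of the door's inner face. Its frame turns with the door: x is the normal of the inner face, pointing to the inside (to the cupboard's back when shut), -y runs along the door to its free edge (280 mm), z up.
- door_inner (a point): Point on the door's inner face at its top edge, 140 mm from the hinge line (the middle of the door's width). Same axes as door_hinge. Apart from the catch bar below, the inner face is flat.
- hook (a joint): Angle of the sprung hook (rad): 0 up (latched), grows as it is pressed down, stop at 0.20. It springs back when released. Door is freed at about 0.07.
- hook_press (a point): Middle of the ribbed part of the hook's white arm (24 mm wide), on its upper face, 22 mm below the roof's top, in the gap between the roof's front edge (19 mm behind it) and the steel catch bar (15 mm in front of it; bar top 12 mm higher). The arm's pivot lies 99 mm behind, its tooth beyond the bar. 7 to 8 mm down frees the door, 19 mm down is the stop; 3 N starts it, about 6 N at the stop.
- catch_bar (a point): Middle of the 8 mm thick, 38 mm long steel bar that the hook holds. It is carried by the door, 20 mm in from its inner face, 220 mm from the hinge line and 14 mm below the top edge, with a leg to the door at each end.
- wax_tin: Round tin, 67 mm across and 25 mm high, standing on the cupboard's roof near the hinge side. Origin: centre of its underside. Leave it there.
- glue_bottle: Glue bottle, 43 x 74 x 167 mm, standing on the bench to the right in front of the cupboard. Origin: centre of its underside. Leave it there.

How it is judged:
By the outcome, as a careful person would: the job done as asked, in the order asked, and still so for the second after the job is handed in, with the robot touching nothing.
It also fails if it takes over 45 s, if anything falls off the work surface, if the arm or the gripper's body presses on something with over 40 N, if the wrist force passes 120 N, or if a joint passes its speed limit or range.

## Working session

There is one attempt and no reset: what is moved stays moved. The work goes in short steps, Python scripts to look and compute and a tool call to move; the robot and the scene stay as the last step left them, time stands still between calls to the robot, and variables do not carry over. Pictures are saved under pics/ and viewed, at most 10 in all, crops included, and the job is handed in when it is done.

Besides the shell and the picture viewer there is one more tool, called after "Call:" as name(argument=value, ...) on one line, values as JSON. send_rows: Moves the arm, as the interface text tells. Its arguments: {"type":"object","properties":{"moves":{"type":"array"},"squeeze":{"type":"number"}},"required":["moves"]}

```bash
mkdir -p pics
cat > h.py <<'E'
import numpy as np, cv2
from workcell import bot
from scipy.optimize import least_squares
def look(names, cams=("side","top"), save=None):
    C={};P={}
    for c in cams:
        C[c]=bot.camera(c)
        if save: cv2.imwrite(f"pics/{save}_{c}.png",C[c]["color"][:,:,::-1])
        for n in names:
            r=bot.landmark_of(c,n)
            if r: P[n,c]=(np.array(r[0]["pixel"]),r[0]["p"])
    return C,P
def proj(c,X):
    return cv2.projectPoints(np.array(X,float).reshape(-1,1,3),cv2.Rodrigues(c["R"])[0],np.array(c["t"],float),np.array(c["camera_matrix"]),np.array(c["D"]))[0].reshape(-1,2)
def tri(C,obs,z=None):
    f=lambda X:np.concatenate([(proj(C[c],X)[0]-p) for c,p in obs.items()])
    s=least_squares(f,[0.5,0,0.1]); return s.x,np.abs(s.fun).max()
E
python3 - <<'E'
from h import *
N=["cupboard","door_hinge","door_inner","hook_press","catch_bar","wax_tin","glue_bottle"]
C,P=look(N,save="a")
for n in N:
    o={c:P[n,c][0] for c in C if (n,c) in P}
    print(n,{c:(o[c].round(1).tolist(),round(P[n,c][1],2)) for c in o}, [np.round(v,4) for v in tri(C,o)] if len(o)==2 else "")
print(bot.get_obs())
for c in C: print(c,-np.array(C[c]["R"]).T@C[c]["t"])
E
```

```text
cupboard {'side': ([272.0, 213.9], 0.57), 'top': ([169.4, 197.3], 0.37)} [array([ 0.7524,  0.1761, -0.0373]), np.float64(20.51)]
door_hinge {'side': ([232.1, 140.6], 0.61), 'top': ([149.6, 225.0], 0.77)} [array([0.5801, 0.2052, 0.201 ]), np.float64(0.8955)]
door_inner {'side': ([234.7, 167.6], 0.95)} 
hook_press {'side': ([251.5, 185.6], 0.54)} 
catch_bar {'side': ([246.0, 184.3], 0.94), 'top': ([247.4, 223.9], 0.87)} [array([ 0.528 , -0.0154,  0.1905]), np.float64(0.3562)]
wax_tin {'side': ([257.3, 144.9], 0.82), 'top': ([167.7, 196.9], 0.89)} [array([0.6443, 0.1548, 0.2001]), np.float64(1.2197)]
glue_bottle {'side': ([279.8, 353.2], 0.92), 'top': ([392.7, 258.1], 0.9)} [array([ 0.4297, -0.396 , -0.0023]), np.float64(0.5207)]
{'time': 0.8, 'q': array([ 7.16780640e+01,  4.97777248e+00,  1.00774470e+01,  9.50982984e+01,
       -2.48544145e-04,  9.00003312e+01]), 'qd': array([-0.00650546,  0.07295817,  0.01828312, -0.01019843,  0.0678594 ,
        0.01329421]), 'joint_efforts': array([ 1.80939085e-03, -5.20052898e+01,  4.64836192e+01,  1.37013143e-03,
        1.10776850e-04,  1.32658577e-07]), 'ee_pos': array([0.1728968 , 0.52211706, 0.23128809]), 'tcp_rot': array([1.79998624e+02, 2.48536190e-04, 1.61677733e+02]), 'wrist_force': array([1.81899076, 0.0363118 , 0.0035497 ]), 'torque': array([-0.0127371 , -0.01165783, -0.04798308]), 'grasp_force': 0.0, 'opening': 0.08497285362752308}
side [ 0.12545191 -1.0162022   0.87611791]
top [0.02576888 0.05108833 0.98015687]
```

Run:
```python
import cv2,numpy as np
a=cv2.imread("pics/a_side.png");b=cv2.imread("pics/a_top.png")
c1=cv2.resize(a[100:260,180:350],None,fx=3,fy=3,interpolation=cv2.INTER_CUBIC)
c2=cv2.resize(b[150:290,120:290],None,fx=3,fy=3,interpolation=cv2.INTER_CUBIC)
cv2.imwrite("pics/c1.png",c1);cv2.imwrite("pics/c2.png",c2)
```

```text
(no output)
```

View pics/c1.png

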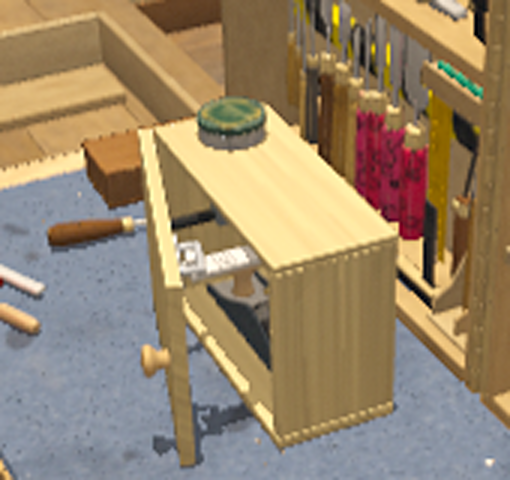

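View pics/c2.png

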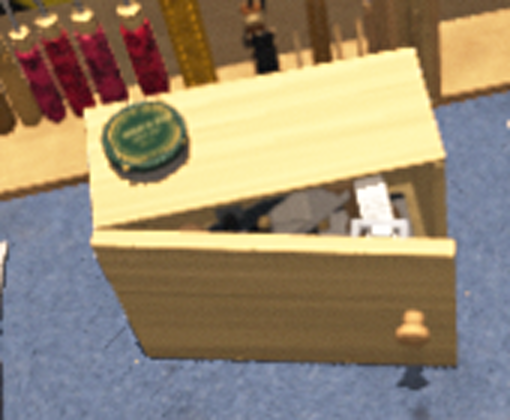

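View pics/a_top.png

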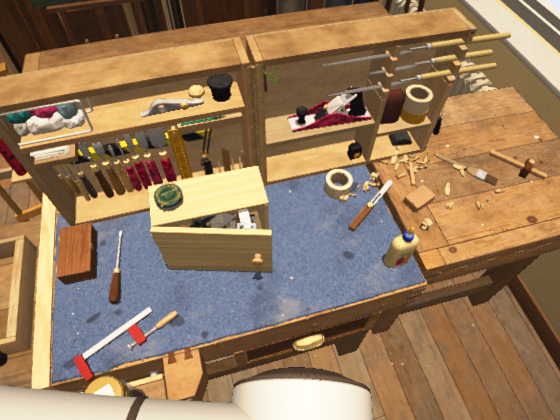

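The crops show the door ajar, with the white hook and catch bar at side (251,186) and top (247,224). The roof's front-right corner is at side (271,190) and top (268,203), and the tin is at the hinge side. Next I fit the cupboard pose and door angle to these points.

```bash
cat > fit.py <<'E'
from h import *
def Rz(a): c,s=np.cos(a),np.sin(a); return np.array([[c,-s,0],[s,c,0],[0,0,1]])
def world(p,L): return Rz(p[2])@np.array(L,float)+[p[0],p[1],0]
# hinge in cupboard frame: inner face in plane x=-60
H=np.array([-.06,.14,.2])
def door(p,th,L): return world(p,H+Rz(-th)@np.array(L,float))
if __name__=="__main__":
    C={c:bot.camera(c) for c in("side","top")}
    K=[("side",(270.7,190),[-.06,-.14,.2]),("side",(311.7,179.3),[.06,-.14,.2]),("side",(274,248.5),[-.06,-.14,0]),
    ("top",(149,186.7),[.06,.14,.2]),("top",(259.3,167.3),[.06,-.14,.2]),("top",(267.7,202.7),[-.06,-.14,.2])]
    D=[("side",(246,184.3),[.02,-.22,-.014]),("top",(247.4,223.9),[.02,-.22,-.014]),("top",(271.7,231),[-.014,-.28,0]),("side",(232.1,140.6),[0,0,0]),("top",(149.6,225),[0,0,0]),("side",(234.7,167.6),[0,-.14,0])]
    f=lambda v:np.concatenate([proj(C[c],world(v,L))[0]-px for c,px,L in K]+[proj(C[c],door(v,v[3],L))[0]-px for c,px,L in D])
    for sgn in (1,):
        s=least_squares(f,[.63,.06,0.2,.28],loss="soft_l1");print(s.x.round(4),f(s.x).reshape(-1,2).round(1).tolist())
    p=s.x;np.save("p.npy",p)
    bar=door(p,p[3],[.02,-.22,-.014]);print("bar",bar.round(4),"hinge",world(p,H).round(4))
    cb=Rz(-p[3])@np.array([.02,-.22,-.014])+H;print("bar in cup",cb.round(4))
    print("press",world(p,[-.079,cb[1],.178]).round(4), "free edge",door(p,p[3],[0,-.28,0]).round(4))
    for th in(.5,1.0,1.57):print(th,door(p,th,[0,-.28,0]).round(3),door(p,th,[0,-.14,0]).round(3))
E
python3 fit.py
```

```text
[ 0.6318  0.0595 -0.0367  0.2634] [[-1.0, -0.7], [0.3, -1.3], [-2.3, 1.7], [-0.5, -1.4], [-0.6, -1.7], [1.2, -0.2], [0.7, 1.3], [-0.7, -0.3], [-0.2, 2.6], [-1.3, 1.9], [1.6, 0.1], [0.9, -1.3]]
bar [ 0.531  -0.0145  0.186 ] hinge [0.577  0.2016 0.2   ]
bar in cup [-0.098  -0.0776  0.186 ]
press [ 0.55   -0.0152  0.178 ] free edge [ 0.4942 -0.0659  0.2   ]
0.5 [ 0.434 -0.039  0.2  ] [0.505 0.081 0.2  ]
1.0 [0.336 0.059 0.2  ] [0.456 0.13  0.2  ]
1.57 [0.297 0.212 0.2  ] [0.437 0.207 0.2  ]
```

Call:
send_rows(moves=[0.628,-0.895,0.7,0,0,-0.794,1,0.628,-0.895,0.7,0,0,-0.794,1,0.628,-0.895,0.7,0,0,-0.794,1,0.628,-0.895,0.7,0,0,-0.794,1,0.628,-0.895,0,0,0,-0.794,1,0.628,-0.895,0,0,0,-0.794,1,0.628,-0.895,0,0,0,-0.794,1,0.628,-0.895,0,0,0,-0.794,1], squeeze=30)

```text
time: 1.9
ee_pos: [0.2989, 0.3423, 0.3014]
tcp_rot: [180.0, -0.0, 106.9]
wrist_force: [-0.6, 0.4, 0.1]
opening: -0.0002
grasp_force: 0.0
```

Call:
send_rows(moves=[0.628,-0.895,0,0,0,-0.794,1,0.628,-0.895,0,0,0,-0.794,1,0.628,-0.895,0,0,0,-0.794,1,0.628,-0.895,0,0,0,-0.794,1,0.628,-0.895,0,0,0,-0.794,1,0.628,-0.895,0,0,0,-0.794,1,0.628,-0.895,0,0,0,-0.794,1,0.628,-0.895,0,0,0,-0.794,1])

```text
time: 2.9
ee_pos: [0.4246, 0.1633, 0.3014]
tcp_rot: [180.0, -0.0, 52.3]
wrist_force: [0.9, 0.4, -0.5]
opening: 0.0001
grasp_force: 0.0
```

Call:
send_rows(moves=[0.628,-0.895,0,0,0,-0.794,1,0.628,-0.895,0,0,0,-0.794,1,0.628,-0.895,0,0,0,-0.794,1,0.628,-0.895,0,0,0,-0.794,1,0.628,-0.895,0,0,0,-0.794,1,0.628,-0.895,0,0,0,-0.794,1,0.628,-0.895,0,0,0,-0.794,1,0.628,-0.895,0,0,0,-0.794,1])

```text
time: 3.9
ee_pos: [0.5501, -0.0184, 0.3013]
tcp_rot: [-179.9, -0.0, -2.0]
wrist_force: [0.2, 1.0, 0.2]
opening: -0.0002
grasp_force: 0.0
```

Call:
send_rows(moves=[0,0,0,0,0,0,1,0,0,0,0,0,0,1])

```text
time: 4.15
ee_pos: [0.5494, -0.0174, 0.3013]
tcp_rot: [-179.9, 0.0, -1.8]
wrist_force: [-1.3, -0.1, -0.1]
opening: -0.0
grasp_force: 0.0
```

Call:
send_rows(moves=[0,0,-0.9,0,0,0,1,0,0,-0.9,0,0,0,1,0,0,-0.8,0,0,0,1,0,0,-0.8,0,0,0,1,0,0,0,0,0,0,1])

```text
time: 4.78
ee_pos: [0.5486, -0.0168, 0.2154]
tcp_rot: [-179.9, 0.1, -1.8]
wrist_force: [0.5, 0.2, 0.1]
opening: 0.0001
grasp_force: 0.0
```

Run:
```python
from fit import *
p=np.load("p.npy")
C={c:bot.camera(c) for c in("side","top")}
o=bot.get_obs();print(o["ee_pos"])
L=bot.landmark_of("side","hook_press"),bot.landmark_of("side","catch_bar");print(L)
pr=world(p,[-.079,-.0776,.178]);print(proj(C["side"],pr),proj(C["side"],o["ee_pos"]))
ims=[]
for c,(x,y) in(("side",(215,120)),("top",(200,160))):
    ims.append(cv2.resize(C[c]["color"][y:y+110,x:x+80,::-1],None,fx=5,fy=5,interpolation=cv2.INTER_CUBIC))
cv2.imwrite("pics/d.png",np.hstack(ims))
```

```text
[ 0.54944971 -0.0171362   0.21722053]
([{'pixel': [252.7, 183.8], 'p': 0.7}], [{'pixel': [245.0, 185.1], 'p': 0.55}])
[[253.61861693 186.40055587]] [[253.04060941 173.98203607]]
```

View pics/d.png

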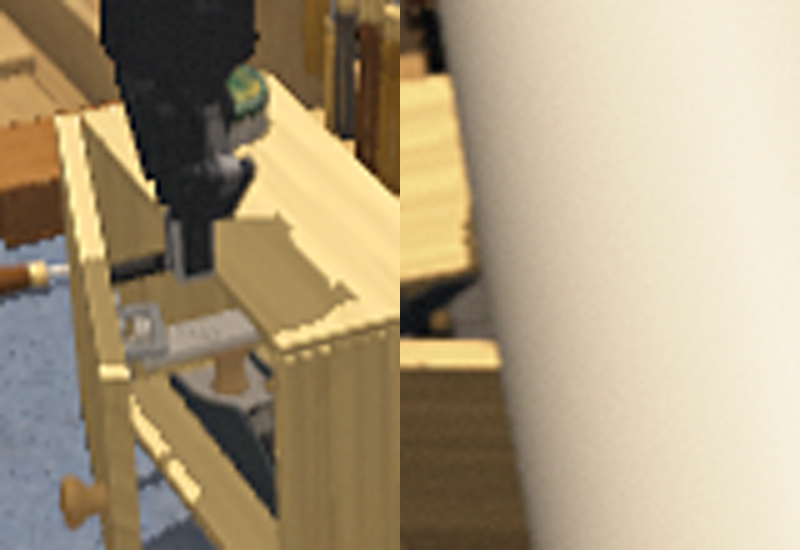

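The fingertip sits at side (253,175), between the catch bar (about x=244) and the roof edge (about x=264), above the hook's arm. I'll descend gently and watch the force.

Call:
send_rows(moves=[-0.05,0,-0.5,0,0,0,1,0,0,-0.5,0,0,0,1,0,0,-0.25,0,0,0,1,0,0,-0.1,0,0,0,1,0,0,0,0,0,0,1])

```text
time: 5.6
ee_pos: [0.5483, -0.0177, 0.1825]
tcp_rot: [-179.9, 0.0, -1.9]
wrist_force: [0.5, 0.2, -0.8]
opening: 0.0002
grasp_force: 0.0
```

Call:
send_rows(moves=[0,0,-0.12,0,0,0,1,0,0,-0.12,0,0,0,1,0,0,0,0,0,0,1])

```text
time: 5.98
ee_pos: [0.5486, -0.0177, 0.1767]
tcp_rot: [-179.9, -0.0, -1.8]
wrist_force: [0.7, 0.9, 2.3]
opening: -0.0004
grasp_force: 0.8
```

Call:
send_rows(moves=[0,0,-0.12,0,0,0,1,0,0,-0.12,0,0,0,1,0,0,0,0,0,0,1])

```text
time: 6.35
ee_pos: [0.5485, -0.0177, 0.1704]
tcp_rot: [-179.9, -0.0, -1.8]
wrist_force: [3.2, -0.2, 3.8]
opening: 0.0
grasp_force: 1.8
```

Call:
send_rows(moves=[0,0,-0.12,0,0,0,1,0,0,-0.12,0,0,0,1,0,0,0,0,0,0,1,0,0,0,0,0,0,1])

```text
time: 6.85
ee_pos: [0.5483, -0.0177, 0.1646]
tcp_rot: [-179.9, 0.0, -1.8]
wrist_force: [2.1, -0.0, 5.1]
opening: 0.0002
grasp_force: 2.3
```

```bash
cat > ck.py <<'E'
from fit import *
import sys
p=np.load("p.npy"); c=bot.camera("side"); o=bot.get_obs(); print(o["ee_pos"].round(4),o["wrist_force"].round(1))
obs=[]
for n,L in(("door_hinge",[0,0,0]),("door_inner",[0,-.14,0]),("catch_bar",[.02,-.22,-.014])):
    r=bot.landmark_of("side",n)
    if r:
        print(n,r[0])
        if n!="door_hinge":
            s=least_squares(lambda t:proj(c,door(p,t[0],L))[0]-r[0]["pixel"],[.5]);print("  th",s.x,s.fun)
cv2.imwrite(f"pics/{sys.argv[1]}.png",cv2.resize(c["color"][100:280,150:350,::-1],None,fx=3,fy=3,interpolation=cv2.INTER_CUBIC))
E
python3 ck.py e
```

```text
[ 0.5483 -0.0177  0.1646] [0.6 0.3 4.8]
door_hinge {'pixel': [229.5, 144.6], 'p': 0.72}
door_inner {'pixel': [224.4, 167.2], 'p': 0.65}
  th [0.47978468] [ 0.00301507 -0.37083853]
```

View pics/e.png

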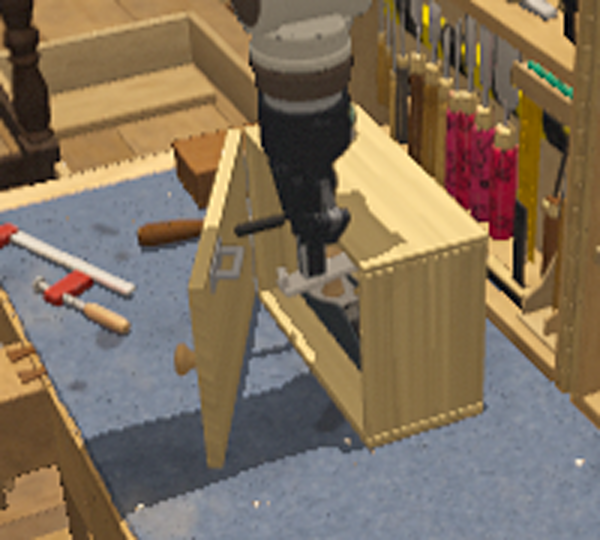

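The door is free: the catch bar at crop (228,262) is clear of the hook, and the angle is about 0.48. Next I lift out, move to mid-door and drop in behind the door.

Call:
send_rows(moves=[0,0,0.6,0,0,0,1,0,0,0.8,0,0,0,1,0,0,0.8,0,0,0,1,-0.1,0.8,0,0,0,0,1,-0.1,0.8,0,0,0,0,1,0,0.8,0,0,0,0,1,0,0.8,0,0,0,0,1,0,0,0,0,0,0,1])

```text
time: 8.05
ee_pos: [0.5434, 0.0241, 0.2192]
tcp_rot: [-178.2, 0.0, 1.6]
wrist_force: [-0.7, 0.6, 0.7]
opening: 0.0003
grasp_force: 0.0
```

```bash
python3 ck.py f
python3 - <<'E'
from fit import *
p=np.load("p.npy")
# finger path: 150 mm along door, 20 mm off inner face
for t in np.arange(.5,1.66,.1): print(round(t,2),door(p,t,[.016,-.15,-.03]).round(4))
E
```

```text
[0.5435 0.0237 0.2193] [-1.2 -0.2  0.3]
door_hinge {'pixel': [232.4, 144.8], 'p': 0.75}
door_inner {'pixel': [226.2, 166.7], 'p': 0.91}
  th [0.44489488] [0.0012451  0.12766914]
catch_bar {'pixel': [230.6, 186.6], 'p': 0.92}
  th [0.45345291] [0.03512213 0.66001075]
0.5 [0.514  0.0645 0.17  ]
0.6 [0.5007 0.0715 0.17  ]
0.7 [0.4881 0.0798 0.17  ]
0.8 [0.4763 0.0893 0.17  ]
0.9 [0.4656 0.0999 0.17  ]
1.0 [0.456  0.1115 0.17  ]
1.1 [0.4476 0.124  0.17  ]
1.2 [0.4405 0.1373 0.17  ]
1.3 [0.4348 0.1513 0.17  ]
1.4 [0.4305 0.1657 0.17  ]
1.5 [0.4276 0.1805 0.17  ]
1.6 [0.4263 0.1955 0.17  ]
```

View pics/f.png

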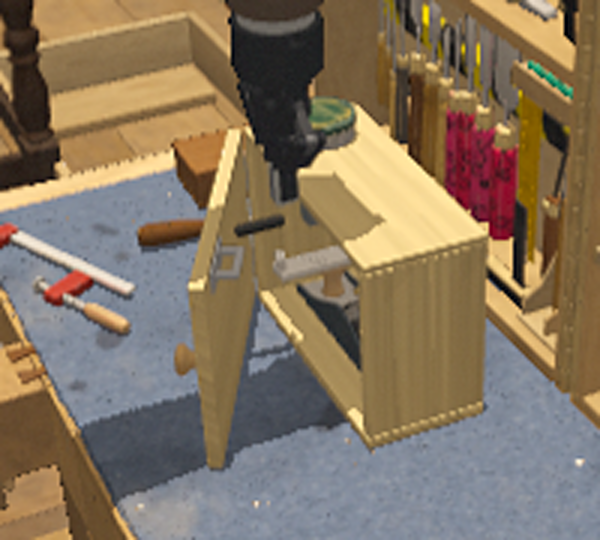

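Run:
```python
from workcell import bot
o=bot.get_obs()
for k in("q","qd","joint_efforts","ee_pos","tcp_rot","wrist_force","torque"):print(k,o[k].round(2))
```

```text
q [  1.5    3.91   7.62  93.72   1.79 179.94]
qd [-0.13 -0.06  0.1  -0.01  0.    0.02]
joint_efforts [  0.23 -50.95  46.61   0.     0.11  -0.  ]
ee_pos [0.54 0.02 0.22]
tcp_rot [-1.7821e+02  2.0000e-02  1.5600e+00]
wrist_force [-0.41  0.23 -0.33]
torque [-0.02  0.04 -0.01]
```

Call:
send_rows(moves=[0,0,0,0,0,0,1])

```text
time: 8.38
ee_pos: [0.5435, 0.0231, 0.2195]
tcp_rot: [-178.2, 0.0, 1.6]
wrist_force: [-0.5, -0.2, -0.1]
opening: 0.0001
grasp_force: 0.0
```

Joint 6 reached its limit (q6 = yaw offset), so the move fell short. I'll turn the tool +40° to get free of it.

Call:
send_rows(moves=[0,0,0,-0.1,0,0.9,1,0,0,0,-0.1,0,0.9,1,0,0,0,0,0,0.9,1,0,0,0,0,0,0.9,1,0,0,0,0,0,0.9,1,0,0,0,0,0,0,1])

```text
time: 9.12
ee_pos: [0.5435, 0.0232, 0.2196]
tcp_rot: [-179.9, 0.3, 40.2]
wrist_force: [0.0, -1.1, 0.2]
opening: 0.0002
grasp_force: 0.0
```

Now y +0.040, then down to z≈0.170.

Call:
send_rows(moves=[-0.1,0.8,0,0,0,0,1,0,0.8,0,0,0,0,1,0,0,0,0,0,0,1,0,0,-0.7,0,0,0,1,0,0,-0.7,0,0,0,1,0,0,-0.6,0,0,0,1,0,0,0,0,0,0,1])

```text
time: 10.0
ee_pos: [0.5403, 0.0632, 0.1681]
tcp_rot: [-179.8, 0.4, 40.2]
wrist_force: [0.8, 0.0, -0.2]
opening: 0.0002
grasp_force: 0.0
```

Call:
send_rows(moves=[-0.5,0.02,0,0,0,0,1,-0.5,0.02,0,0,0,0,1,-0.27,0.14,0,0,0,0,1,-0.27,0.14,0,0,0,0,1,-0.25,0.17,0,0,0,0,1,-0.25,0.17,0,0,0,0,1,-0.24,0.19,0,0,0,0,1,-0.24,0.19,0,0,0,0,1])

```text
time: 11.0
ee_pos: [0.4776, 0.0897, 0.1694]
tcp_rot: [-179.9, 0.3, 40.2]
wrist_force: [2.6, -0.8, 0.4]
opening: 0.0002
grasp_force: 0.8
```

Call:
send_rows(moves=[-0.21,0.21,0,0,0,0,1,-0.21,0.21,0,0,0,0,1,-0.19,0.23,0,0,0,0,1,-0.19,0.23,0,0,0,0,1,-0.17,0.25,0,0,0,0,1,-0.17,0.25,0,0,0,0,1])

```text
time: 11.75
ee_pos: [0.4492, 0.1242, 0.1695]
tcp_rot: [-179.9, 0.3, 40.2]
wrist_force: [0.9, -1.0, -0.1]
opening: -0.0003
grasp_force: 0.9
```

```bash
python3 ck.py g
```

```text
[0.4488 0.1248 0.1696] [-0.3  1.1 -0.6]
door_hinge {'pixel': [230.9, 141.5], 'p': 0.75}
door_inner {'pixel': [194.2, 163.9], 'p': 0.88}
  th [1.12799376] [ 1.16656619 -2.56804726]
catch_bar {'pixel': [181.5, 180.3], 'p': 0.67}
  th [1.08802672] [-0.28877739  0.80268578]
```

View pics/g.png

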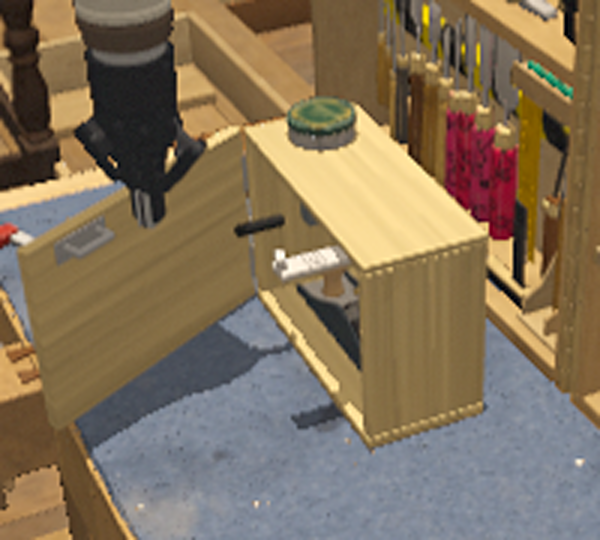

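The door is at about 1.1 rad, with the finger on its inner face at crop (150,205). I'll continue to about 1.57.

Call:
send_rows(moves=[-0.14,0.27,0,0,0,0,1,-0.14,0.27,0,0,0,0,1,-0.11,0.28,0,0,0,0,1,-0.11,0.28,0,0,0,0,1,-0.09,0.29,0,0,0,0,1,-0.09,0.29,0,0,0,0,1,-0.06,0.3,0,0,0,0,1,-0.05,0.25,0,0,0,0,1])

```text
time: 12.95
ee_pos: [0.4296, 0.1801, 0.1695]
tcp_rot: [-179.9, 0.3, 40.3]
wrist_force: [1.3, -2.2, 1.2]
opening: -0.0001
grasp_force: 0.8
```

Call:
send_rows(moves=[-0.03,0.2,0,0,0,0,1,-0.02,0.15,0,0,0,0,1,0,0.1,0,0,0,0,1,0,0,0,0,0,0,1])

```text
time: 13.45
ee_pos: [0.4284, 0.191, 0.1695]
tcp_rot: [-179.9, 0.3, 40.3]
wrist_force: [-0.4, -0.3, 0.5]
opening: 0.0003
grasp_force: 0.0
```

```bash
python3 ck.py i
```

```text
[0.4284 0.1909 0.1695] [ 0.8  0.  -0.2]
door_hinge {'pixel': [230.8, 143.3], 'p': 0.85}
door_inner {'pixel': [254.4, 186.2], 'p': 0.58}
  th [-0.00375562] [ -5.47021117 -22.18445186]
catch_bar {'pixel': [231.4, 142.2], 'p': 0.74}
  th [0.40207408] [ 3.62464755 44.76551728]
```

Call:
send_rows(moves=[0,-0.6,0,0,0,0,1,0,-0.8,0,0,0,0,1,0,0,0.8,0,0,0,1,0,0,0.9,0,0,0,1,0,0,0.9,0,0,0,1,0,0,0.9,0,0,0,1,0,-0.8,0.5,0,0,0,1,0,-0.8,0,0,0,0,1])

```text
time: 14.65
ee_pos: [0.4286, 0.1147, 0.2706]
tcp_rot: [-179.9, 0.2, 40.3]
wrist_force: [-0.3, 1.0, -1.0]
opening: 0.0
grasp_force: 0.0
```

Call:
send_rows(moves=[0,-0.8,0,0,0,0,1,0,-0.8,0,0,0,0,1,0,-0.8,0,0,0,0,1,0,-0.8,0,0,0,0,1,0,0,0,0,0,0,1])

```text
time: 15.28
ee_pos: [0.4283, 0.0344, 0.2697]
tcp_rot: [-179.9, 0.3, 40.1]
wrist_force: [0.6, 0.7, 0.1]
opening: 0.0002
grasp_force: 0.0
```

```bash
python3 ck.py j
python3 - <<'E'
from fit import *
p=np.load("p.npy")
C=bot.camera("side"),bot.camera("top")
for t in(1.4,1.5,1.6,1.7):
  for c in C: print(t,proj(c,[door(p,t,[0,-.28,0]),door(p,t,[0,0,0])]).round(0).tolist())
cv2.imwrite("pics/k.png",np.hstack([c["color"][90:330,x:x+200,::-1] for c,x in zip(C,(130,110))]).repeat(2,0).repeat(2,1))
E
```

```text
[0.4283 0.035  0.2696] [-0.   0.2  0.6]
door_hinge {'pixel': [231.4, 143.0], 'p': 0.95}
door_inner {'pixel': [183.7, 155.9], 'p': 0.88}
  th [1.50386175] [ 1.8864875  -1.54271189]
catch_bar {'pixel': [158.2, 167.4], 'p': 0.6}
  th [1.57600911] [ 0.96701204 -0.72047921]
1.4 [[140.0, 172.0], [231.0, 142.0]]
1.4 [[184.0, 336.0], [151.0, 225.0]]
1.5 [[137.0, 167.0], [231.0, 142.0]]
1.5 [[170.0, 341.0], [151.0, 225.0]]
1.6 [[135.0, 163.0], [231.0, 142.0]]
1.6 [[156.0, 345.0], [151.0, 225.0]]
1.7 [[133.0, 158.0], [231.0, 142.0]]
1.7 [[141.0, 347.0], [151.0, 225.0]]
```

View pics/k.png

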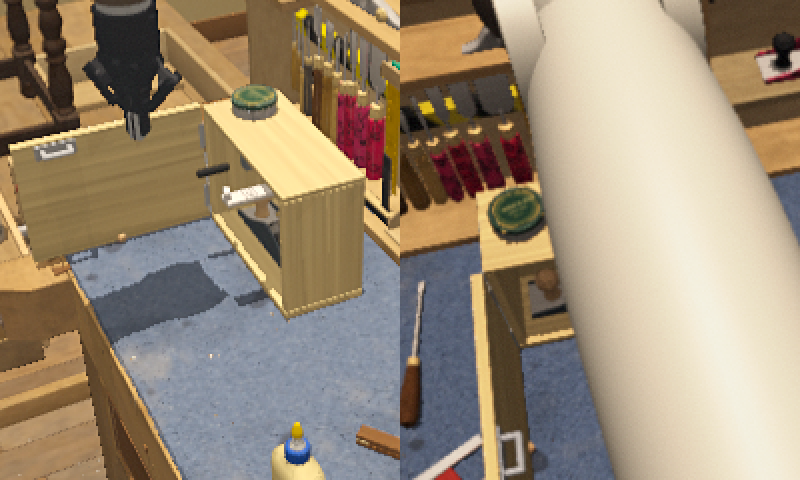

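The door stands at about 1.55 rad, square to the front: its free edge is at side crop (12,145), and the top view agrees. The tin and bottle stand where they were and the arm is clear.

```bash
python3 -c "
from workcell import bot
print(bot.job_done())"
```

```text
the job is handed in; nothing more can be done
None
```

The hook was pressed, the door sprang free and was swung open to about 1.55 rad (about square). The tin and glue bottle were left where they stood, the arm is clear, and the job is handed in.

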